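# Line up the sample pedestals by height on the loading rail

## Task

Load the diffractometer's rail: stand the four aluminium sample pedestals upright in the four shallow dishes, one in each and flat on the dish floor, in order of height, with the tallest next to the end block that has the round handwheel and the shortest at the far end of the row. Set each one down gently, without dropping it or knocking any over, and leave the glass jar that stands among them where it is.

Things in the scene. Friction and masses are not known exactly. Their poses are not given: they have to be found in the camera images.
- pedestal_a_mid (a point): The shortest sample pedestal: a loose upright aluminium cylinder, 22 mm across and 40 mm tall overall, with a foot flange 40 mm across and 4 mm thick (included in the height) and a dark disc on its flat top. The point is on its axis at its centre, 20 mm above its underside; z runs up its axis. It starts standing on the table.
- pedestal_b_mid (a point): The second shortest sample pedestal: a loose upright aluminium cylinder, 26 mm across and 58 mm tall overall, with a foot flange 40 mm across and 4 mm thick (included in the height) and a dark disc on its flat top. The point is on its axis at its centre, 29 mm above its underside; z runs up its axis. It starts standing on the table.
- pedestal_c_mid (a point): The second tallest sample pedestal: a loose upright aluminium cylinder, 30 mm across and 76 mm tall overall, with a foot flange 40 mm across and 4 mm thick (included in the height) and a dark disc on its flat top. The point is on its axis at its centre, 38 mm above its underside; z runs up its axis. It starts standing on the table.
- pedestal_d_mid (a point): The tallest sample pedestal: a loose upright aluminium cylinder, 34 mm across and 94 mm tall overall, with a foot flange 40 mm across and 4 mm thick (included in the height) and a dark disc on its flat top. The point is on its axis at its centre, 47 mm above its underside; z runs up its axis. It starts standing on the table.
- dish_1_floor (a point): Dish 1 of 4 in the row on the loading rail, counted from the robot's left (+y): a fixed round shallow aluminium dish, 68 mm across outside, 62 mm inside, its flat floor 3 mm below its rim. The point is the centre of the floor, 20 mm above the table; z is up. The dishes stand about 80 mm apart along the rail (a low steel plate 85 mm wide, 400 mm long, 16 mm thick, lying roughly along y).
- dish_2_floor (a point): Dish 2 of 4 in the row on the loading rail, counted from the robot's left (+y): a fixed round shallow aluminium dish, 68 mm across outside, 62 mm inside, its flat floor 3 mm below its rim. The point is the centre of the floor, 20 mm above the table; z is up. The dishes stand about 80 mm apart along the rail (a low steel plate 85 mm wide, 400 mm long, 16 mm thick, lying roughly along y).
- dish_3_floor (a point): Dish 3 of 4 in the row on the loading rail, counted from the robot's left (+y): a fixed round shallow aluminium dish, 68 mm across outside, 62 mm inside, its flat floor 3 mm below its rim. The point is the centre of the floor, 20 mm above the table; z is up. The dishes stand about 80 mm apart along the rail (a low steel plate 85 mm wide, 400 mm long, 16 mm thick, lying roughly along y).
- dish_4_floor (a point): Dish 4 of 4 in the row on the loading rail, counted from the robot's left (+y): a fixed round shallow aluminium dish, 68 mm across outside, 62 mm inside, its flat floor 3 mm below its rim. The point is the centre of the floor, 20 mm above the table; z is up. The dishes stand about 80 mm apart along the rail (a low steel plate 85 mm wide, 400 mm long, 16 mm thick, lying roughly along y).
- wheel_block_top (a point): End block with the round black handwheel, fixed on one end of the rail (either end, it changes): a block 60 x 34 mm with a handwheel 40 mm across on top. The point is the middle of the handwheel's top, 62 mm above the table, about 62 mm from the centre of the nearest dish. The other end of the rail has only a plain low block, 12 mm high.
- glass_jar: Small amber glass jar with a white cap, loose, 38 mm across and 48 mm tall, standing on the table among the pedestals; not to be moved. Origin at the centre of its underside.

How it is judged:
By the outcome, as a careful person would: the job done as asked, in the order asked, and still so for the second after the job is handed in, with the robot touching nothing.
It also fails if it takes over 109 s, if anything falls off the work surface, if the arm or the gripper's body presses on something with over 40 N, if the wrist force passes 120 N, or if a joint passes its speed limit or range.

## Robot

A 6-joint arm with a two-finger parallel gripper is mounted at the origin on the work surface. World frame = base frame: x ahead of the robot, y to its left, z up, the work surface at z = 0. Lengths are in m, angles in rad, forces in N, time in s.
With the tool pointing down it reaches from about 0.375 to 0.975 m from the base axis. Payload 3.8 kg.
Tool frame: the origin (TCP) lies midway between the tips of the shut fingers; the grasp point (between the pads) lies 19 mm behind it; z points along the fingers, y is the direction in which the jaws open and shut (so a half turn about z gives the same grasp; the last joint's range is limited). The gripper opens to 85 mm and grips with 20 to 120 N. Pads are 22 mm wide; open, the fingers measure 114 mm over their backs; the gripper's body (76 mm by 85 mm) begins 54 mm behind the grasp point. The pads swing forward as they close: fully open they stand 13 mm farther back than shut.
Start: joints at [-1.333, 0.264, 1.604, -0, 1.274, -0.037], TCP at [0.183, -0.65, 0.231] pointing down, gripper open.
Joint ranges: [-2.63, 2.63], [-0.94, 2.18], [0.31, 2.57], [-1.31, 4.45], [0, 2.66], [-2.55, 2.55]. Speed limits (rad/s): [2.57, 2.57, 3.14, 3.14, 3.14, 3.14].

## Interface

Orientations are given as a unit quaternion [w, x, y, z].
In Python, from plant import manip gives the robot as it stands.
- The arm moves only by the tool step_arm, never from a script. Its arguments are lists of equal length, an entry for each row: "travel": the shift along the tool's x, y, z in m, a list of three; "angular": the turn, a rotation vector about the tool's x, y, z in rad, a list of three; "hand": the opening, from -1 (shut) to 1 (fully open). In form: {"travel": [[dx, dy, dz], ...], "angular": [[ax, ay, az], ...], "hand": [hand, ...]}. A call has 1 to 10 rows; each row shifts and turns the commanded pose from where the row before left it, along the tool's axes as they then stand; what a row does not reach is not made up. A row lasts 1/10 s, in which the tool goes at most 50 mm and 8.59 degrees, less where a joint would pass 70% of its speed; a pose out of reach is approached as far as the arm can. A call is refused whole if a number of a shift passes 0.05 or a number of a turn 0.15, either way. A call with a gripper value outside its range is refused whole. The fingers move at their own pace and stop on an object; the grip force is fixed at half the most. Time passes only in rows, so rows that do not move let the fingers close. It gives the time, the measured TCP pose, the force and the opening at its end, in the units of the state.
- manip.read_state(): the state, without advancing time (a new reading comes with each control period).
- manip.grab_frame(name): name is "scene" or "top"; returns the picture (400x640x3 uint8, red, green, blue); there is no depth.
- manip.get_calibration(name): a dict with "camera_matrix" (3x3 intrinsics, pixels), "position" and "rotation" of the camera in the world. Camera axes: x right, y down, z forward; pixel columns grow to the right and rows downward; lengths in m; the calibration is good to about 2 mm. A picture is of the moment at which its call begins. get_calibration takes no time and is no camera call.
- manip.close_job(): hands the job in, once; it reports no verdict.
Trained networks look in the newest picture that a camera, given by its name, has taken for a name from the list of things; names that differ only in an ending like _2 or _b are one class to them, and where a whole thing is asked for, a point or a joint stands for the part that bears it (a point fixed in the world has none). Each returns a list of dicts, best first, with "p" (0 to 1); they miss things now and then, are a little off and sometimes report something else, mostly with a low value. They report only what shows in the picture. A call takes as long as a camera call.
- manip.outline_of(camera, thing): "mask" (400x640 bool, what is visible of it) and "box" ([left, top, width, height] in pixels, round what is visible of it).
The state is a dict: "time": time; "joint_pos": joint angles; "qvel": joint speeds; "joint_torque": joint torques, N m; "position": TCP position; "orientation": TCP orientation; "contact_force": force on the tool from outside, world axes, zero at the start; "wrist_torque": the same for the moment, N m; "finger_gap": finger opening in m.
Only numpy, scipy, OpenCV 4.12 (cv2) and the standard library are available. Lean on these libraries where they do the work, as an engineer would, in place of code of your own. Each camera call takes 0.05 s, during which the arm holds its last target. There are 200 camera calls.

## Working session

There is one attempt and no reset: what is moved stays moved. The work goes in short steps, Python scripts to look and compute and a tool call to move; the robot and the scene stay as the last step left them, time stands still between calls to the robot, and variables do not carry over. Pictures are saved under pics/ and viewed, about 12 in all and at most 16, crops included, and the job is handed in when it is done.

Besides the shell and the picture viewer there is one more tool, called after "Emit:" as name(argument=value, ...) on one line, values as JSON. step_arm: Moves the arm, as the interface text tells. Its arguments: {"type":"object","properties":{"travel":{"type":"array","items":{"type":"array","items":{"type":"number"}}},"angular":{"type":"array","items":{"type":"array","items":{"type":"number"}}},"hand":{"type":"array","items":{"type":"number"}}},"required":["travel","angular","hand"]}

```bash
mkdir -p pics; ls; python3 - <<'E'
from plant import manip
import cv2
print(manip.read_state())
for n in("scene","top"):
    im=manip.grab_frame(n); cv2.imwrite(f"pics/{n}0.png",im[:,:,::-1]); print(n,manip.get_calibration(n))
E
```

```text
pics
{'time': 0.0, 'joint_pos': array([-1.33289130e+00,  2.64711962e-01,  1.60539842e+00,  3.00872617e-05,
        1.27369119e+00, -3.69111688e-02]), 'qvel': array([-0.00237732,  0.00062385, -0.0004396 ,  0.0002513 , -0.000658  ,
       -0.00055308]), 'joint_torque': array([-9.65681793e-04, -5.15116131e+01, -3.67318153e+01, -1.57248010e-04,
        1.29587838e-02, -9.13661381e-06]), 'position': array([ 0.18300105, -0.64895167,  0.22997659]), 'orientation': array([-1.10033069e-03,  9.90574353e-01,  1.36971642e-01, -9.65010471e-05]), 'contact_force': array([0.44440705, 0.1014617 , 0.43000429]), 'wrist_torque': array([ 0.06821   ,  0.00881993, -0.0462758 ]), 'finger_gap': 0.0856140855567676}
scene {'camera_matrix': array([[475.9578991 ,   0.        , 326.90780528],
       [  0.        , 475.9578991 , 200.21392705],
       [  0.        ,   0.        ,   1.        ]]), 'position': array([ 1.40214018, -0.24214809,  0.87864202]), 'rotation': array([-0.31924121,  0.73106398,  0.5566144 , -0.23197178])}
top {'camera_matrix': array([[418.05932198,   0.        , 317.34222612],
       [  0.        , 418.05932198, 200.68195204],
       [  0.        ,   0.        ,   1.        ]]), 'position': array([0.39520518, 0.00403312, 0.925538  ]), 'rotation': array([-0.07313578,  0.71624942, -0.68997809,  0.07462011])}
```

View pics/scene0.png

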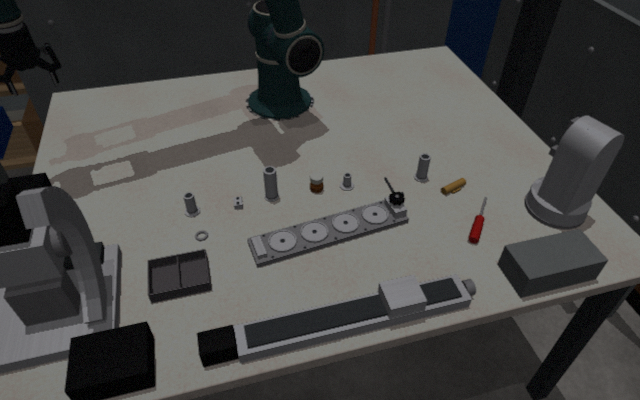

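View pics/top0.png

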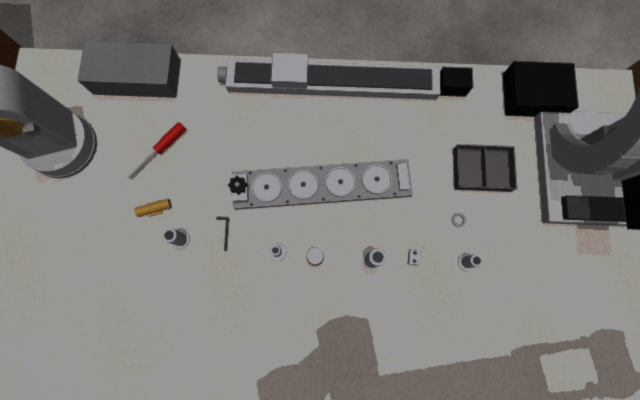

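The top view shows the handwheel at (238,185), at the +y end, and the dishes at about (266,186), (303,184), (340,181) and (377,179). The pedestals are near (175,237), (277,251), (375,258) and (470,261), with the jar at (315,256). In the scene view the tallest is at (270,183) and the shortest at (347,181).

```bash
cat > h.py <<'E'
import numpy as np, cv2
from scipy.spatial.transform import Rotation as R
from scipy.optimize import minimize
from plant import manip
def cal(n):
    c=manip.get_calibration(n); q=c["rotation"]
    return c["camera_matrix"],np.array(c["position"]),R.from_quat(np.r_[q[1:],q[0]]).as_matrix()
C={n:cal(n) for n in("scene","top")}
def proj(n,P):
    K,p,M=C[n]; c=(np.atleast_2d(P)-p)@M@K.T; return c[:,:2]/c[:,2:]
def ray(n,uv,z):
    K,p,M=C[n]; d=M@np.linalg.solve(K,[*uv,1]); return p+d*(z-p[2])/d[2]
t=np.linspace(0,2*np.pi,40); circ=np.c_[np.cos(t),np.sin(t),0*t]
DIM=dict(a=(.011,.040),b=(.013,.058),c=(.015,.076),d=(.017,.094))
def sil(n,x,y,parts,S=8):
    m=np.zeros((400,640),np.float32); 
    pts=[proj(n,np.vstack([circ*r+[x,y,z] for z in(z0,z1)])) for r,z0,z1 in parts]
    lo=np.floor(np.vstack(pts).min(0)).astype(int)-2; hi=np.ceil(np.vstack(pts).max(0)).astype(int)+3
    w=np.zeros(((hi-lo)[1]*S,(hi-lo)[0]*S),np.uint8)
    for q in pts: cv2.fillConvexPoly(w,cv2.convexHull(np.round((q+.5-lo)*S).astype(np.int32)),1)
    m[lo[1]:hi[1],lo[0]:hi[0]]=cv2.resize(w.astype(np.float32),tuple(hi-lo),interpolation=cv2.INTER_AREA)
    return m
def parts(k,z=0): r,h=DIM[k]; return [(.02,z,z+.004),(r,z,z+h)]
def iou(m,s): return np.minimum(m,s).sum()/np.maximum(m,s).sum()
def fit(n,mask,prt,x0):
    m=mask.astype(np.float32)
    f=lambda v:-iou(m,sil(n,*v,prt))
    r=minimize(f,x0,method="Nelder-Mead",options=dict(initial_simplex=np.array(x0)+[[0,0],[.008,0],[0,.008]],xatol=1e-4,fatol=1e-4))
    return r.x,-r.fun
E
cat > m.py <<'E'
from h import *
for n in("scene","top"):
    manip.grab_frame(n)
    for th in("pedestal_a_mid","glass_jar"):
        for d in manip.outline_of(n,th):
            if d["p"]<.2: continue
            m=d["mask"]; l,t_,w,h=d["box"]; v,u=np.nonzero(m)
            x0=ray(n,(u.mean(),v.mean()),.02)[:2]
            print(n,th,round(d["p"],2),d["box"],m.sum())
            if th[0]=="p":
                for k in "abcd":
                    x,s=fit(n,m,parts(k),x0); print("  ",k,x.round(4),round(s,3))
            else: print("  ",fit(n,m,[(.019,0,.048)],x0))
for n in("scene","top"):
    for th in("dish_1_floor","wheel_block_top"):
        print([(round(d["p"],2),d["box"]) for d in manip.outline_of(n,th)])
E
python3 m.py; python3 - <<'E'
from h import *
im=cv2.imread("pics/top0.png"); g=cv2.cvtColor(im,cv2.COLOR_BGR2GRAY)
S=4; gg=cv2.resize(g,None,fx=S,fy=S,interpolation=cv2.INTER_CUBIC)
c=cv2.HoughCircles(gg,cv2.HOUGH_GRADIENT,1,100,param1=120,param2=25,minRadius=45,maxRadius=75)
for u,v,r in c[0]:
    u,v=(u+.5)/S-.5,(v+.5)/S-.5
    if 225<u<420 and 150<v<215: print(u,v,r/S,ray("top",(u,v),.022).round(4))
for uv in((238,185),):print(ray("top",uv,.062))
cv2.imwrite("pics/crop.png",np.vstack([cv2.resize(im[155:275,150:410],None,fx=3,fy=3,interpolation=cv2.INTER_CUBIC)]))
E
```

```text
scene pedestal_a_mid 0.72 [338.3, 172.4, 14.9, 17.7] 176
   a [0.4734 0.0903] 0.903
   b [0.4727 0.0894] 0.69
   c [0.4743 0.0897] 0.521
   d [0.4743 0.0895] 0.399
scene pedestal_a_mid 0.61 [380.9, 190.5, 25.3, 27.2] 426
   a [0.6025 0.1911] 0.498
   b [0.6027 0.1871] 0.629
   c [0.6055 0.184 ] 0.597
   d [0.605  0.1838] 0.534
scene pedestal_a_mid 0.42 [304.1, 220.5, 27.0, 22.7] 523
   a [ 0.6327 -0.0397] 0.452
   b [ 0.6376 -0.0439] 0.514
   c [ 0.6395 -0.0462] 0.483
   d [ 0.6407 -0.046 ] 0.444
scene pedestal_a_mid 0.39 [182.6, 192.8, 19.1, 22.3] 286
   a [ 0.4642 -0.3275] 0.734
   b [ 0.4656 -0.3273] 0.934
   c [ 0.466  -0.3272] 0.718
   d [ 0.4665 -0.3275] 0.551
scene pedestal_a_mid 0.23 [332.8, 210.9, 22.7, 23.3] 484
   a [0.6229 0.0379] 0.469
   b [0.6274 0.036 ] 0.514
   c [0.6274 0.0364] 0.477
   d [0.6293 0.0373] 0.436
scene glass_jar 0.6 [310.1, 175.7, 12.3, 19.8] 254
   (array([0.46412643, 0.00594613]), np.float64(0.8731447458267212))
top pedestal_a_mid 0.76 [269.5, 243.7, 16.9, 17.4] 255
   a [0.4736 0.0912] 0.94
   b [0.4735 0.0912] 0.934
   c [0.473  0.0906] 0.841
   d [0.4687 0.0861] 0.728
top glass_jar 0.5 [307.7, 248.6, 17.6, 15.7] 238
   (array([0.46388384, 0.00649874]), np.float64(0.8436911702156067))
[(0.82, [360.2, 205.2, 25.2, 21.2])]
[(0.71, [382.5, 189.9, 21.8, 27.3])]
[(0.87, [251.2, 172.0, 32.1, 28.3])]
[(0.63, [228.7, 172.4, 18.4, 28.9]), (0.23, [324.1, 166.4, 30.9, 29.5])]Traceback (most recent call last):
  File "<stdin>", line 5, in <module>
TypeError: 'NoneType' object is not subscriptable
```

```bash
cat > m.py <<'E'
from h import *
for n in("scene","top"):
    manip.grab_frame(n)
    for K in "abcd":
        for d in manip.outline_of(n,f"pedestal_{K}_mid")[:3]:
            if d["p"]<.3: continue
            m=d["mask"]; v,u=np.nonzero(m)
            x0=ray(n,(u.mean(),v.mean()),.02)[:2]
            print(n,K,round(d["p"],2),d["box"],[(k,x.round(4).tolist(),round(s,2)) for k in "abcd" for x,s in [fit(n,m,parts(k),x0)] if s>.7])
    for k in "1234":
        for d in manip.outline_of(n,f"dish_{k}_floor")[:1]:
            m=d["mask"]; v,u=np.nonzero(m)
            x,s=fit(n,m,[(.034,.016,.023)],ray(n,(u.mean(),v.mean()),.02)[:2])
            print(n,"dish",k,round(d["p"],2),d["box"],x.round(4),round(s,2))
E
python3 m.py; python3 - <<'E'
from h import *
im=cv2.imread("pics/top0.png")
cv2.imwrite("pics/crop.png",cv2.resize(im[155:275,150:410],None,fx=3,fy=3,interpolation=cv2.INTER_CUBIC))
for uv in((266,186),(303,184),(340.5,181.5),(377,179)):print(uv,ray("top",uv,.02))
print(ray("top",(238,185),.062))
E
```

```text
scene a 0.45 [340.2, 174.4, 14.5, 16.2] [('a', [0.4737, 0.0911], np.float64(0.92))]
scene b 0.63 [185.2, 190.6, 17.4, 22.5] [('a', [0.4647, -0.3275], np.float64(0.77)), ('b', [0.4663, -0.3274], np.float64(0.9))]
scene c 0.61 [417.4, 157.4, 17.1, 26.0] [('b', [0.4897, 0.309], np.float64(0.76)), ('c', [0.4926, 0.3068], np.float64(0.9))]
scene d 0.81 [261.6, 165.7, 17.5, 37.2] [('c', [0.4603, -0.1175], np.float64(0.79)), ('d', [0.4632, -0.1178], np.float64(0.94))]
scene dish 1 0.82 [358.8, 205.6, 25.9, 21.0] [0.6152 0.1201] 0.95
scene dish 2 0.56 [330.6, 212.5, 25.6, 20.7] [0.6226 0.0387] 0.88
scene dish 3 0.66 [301.1, 221.9, 28.6, 19.4] [ 0.634  -0.0438] 0.96
scene dish 4 0.75 [267.4, 229.3, 33.4, 24.7] [ 0.6437 -0.1244] 0.96
top a 0.59 [266.2, 242.8, 19.7, 16.4] [('a', [0.4738, 0.0912], np.float64(0.94)), ('b', [0.4738, 0.0912], np.float64(0.93)), ('c', [0.4732, 0.0905], np.float64(0.83)), ('d', [0.469, 0.0862], np.float64(0.72))]
top b 0.73 [457.2, 251.0, 27.0, 16.5] [('a', [0.468, -0.3296], np.float64(0.83)), ('b', [0.4677, -0.3272], np.float64(0.91)), ('c', [0.4677, -0.3262], np.fl
[... 183 characters left out ...]
p d 0.61 [362.3, 249.6, 23.9, 21.2] [('a', [0.4654, -0.1203], np.float64(0.7)), ('b', [0.4648, -0.1188], np.float64(0.73)), ('c', [0.4659, -0.1211], np.float64(0.84)), ('d', [0.4636, -0.1174], np.float64(0.94))]
top dish 1 0.74 [253.3, 170.7, 28.7, 29.3] [0.6169 0.1213] 0.94
top dish 2 0.67 [285.5, 169.7, 33.3, 28.4] [0.625  0.0388] 0.96
top dish 3 0.73 [325.4, 166.8, 32.1, 28.5] [ 0.6348 -0.044 ] 0.95
top dish 4 0.83 [358.7, 163.0, 31.7, 30.9] [ 0.6443 -0.1245] 0.93
(266, 186) [0.61668245 0.12130286 0.02      ]
(303, 184) [0.62442909 0.03909437 0.02      ]
(340.5, 181.5) [ 0.63339699 -0.04446116  0.02      ]
(377, 179) [ 0.64231193 -0.12608261  0.02      ]
[0.60632317 0.17544547 0.062     ]
```

View pics/crop.png

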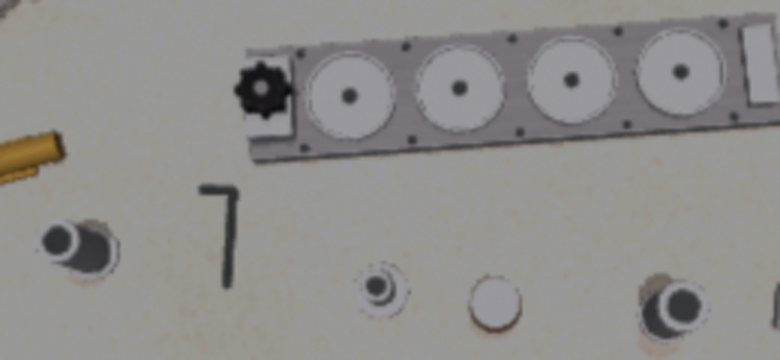

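The two cameras agree to about 2 mm. Targets:

| Pedestal | Start x, y (m) | Goes to | Dish x, y (m) |
|---|---|---|---|
| d | 0.4635, -0.1175 | dish 1 | 0.616, 0.121 |
| c | 0.4935, 0.306 | dish 2 | 0.624, 0.039 |
| b | 0.467, -0.327 | dish 3 | 0.634, -0.044 |
| a | 0.474, 0.091 | dish 4 | 0.644, -0.125 |

First I turn the jaws along world x. After that, tool x is +y, tool y is +x and tool z is down.

Emit:
step_arm(travel=[[0,0,0],[0,0,0],[0,0,0],[0,0,0],[0,0,0],[0,0,0],[0,0,0],[0,0,0],[0,0,0],[0,0,0]], angular=[[0,0,-0.144],[0,0,-0.144],[0,0,-0.144],[0,0,-0.144],[0,0,-0.144],[0,0,-0.144],[0,0,-0.144],[0,0,-0.144],[0,0,-0.144],[0,0,0]], hand=[1,1,1,1,1,1,1,1,1,1])

```text
time: 2.5
position: [0.1831, -0.6497, 0.2313]
orientation: [-0.0, 0.707, 0.707, -0.0]
contact_force: [0.2, -0.6, -0.2]
finger_gap: 0.0854
```

Emit:
step_arm(travel=[[0.032,0.028,0],[0.032,0.028,0],[0.032,0.028,0],[0.032,0.028,0],[0.032,0.028,0],[0.032,0.028,0],[0.032,0.028,0],[0.032,0.028,0],[0.032,0.028,0],[0.032,0.028,0]], angular=[[0,0,0],[0,0,0],[0,0,0],[0,0,0],[0,0,0],[0,0,0],[0,0,0],[0,0,0],[0,0,0],[0,0,0]], hand=[1,1,1,1,1,1,1,1,1,1])

```text
time: 3.5
position: [0.4642, -0.3283, 0.2316]
orientation: [0.0, 0.709, 0.706, 0.0]
contact_force: [0.5, -0.5, -0.1]
finger_gap: 0.0852
```

Emit:
step_arm(travel=[[0.001,0.003,0.02],[0,0,0.03],[0,0,0.03],[0,0,0.03],[0,0,0.03],[0,0,0.025],[0,0,0.02],[0,0,0.015],[0,0,0.01],[0,0,0]], angular=[[0,0,0],[0,0,0],[0,0,0],[0,0,0],[0,0,0],[0,0,0],[0,0,0],[0,0,0],[0,0,0],[0,0,0]], hand=[1,1,1,1,1,1,1,1,1,1])

```text
time: 4.5
position: [0.4654, -0.3281, 0.02]
orientation: [-0.001, 0.708, 0.707, -0.0]
contact_force: [-0.3, -0.2, 0.1]
finger_gap: 0.0851
```

Emit:
step_arm(travel=[[0,0,0],[0,0,0],[0,0,0],[0,0,0],[0,0,0],[0,0,0],[0,0,0],[0,0,0],[0,0,0],[0,0,0]], angular=[[0,0,0],[0,0,0],[0,0,0],[0,0,0],[0,0,0],[0,0,0],[0,0,0],[0,0,0],[0,0,0],[0,0,0]], hand=[0.7,0.5,0.3,0.1,0,-0.2,-0.4,-0.6,-0.8,-1])

```text
time: 5.5
position: [0.4663, -0.3288, 0.0216]
orientation: [0.0, 0.707, 0.707, 0.0]
contact_force: [-0.7, 1.0, 3.1]
finger_gap: 0.0247
```

Emit:
step_arm(travel=[[0,0,0],[0,0,0],[0,0,-0.01],[0,0,-0.015],[0,0,-0.02],[0,0,-0.02],[0,0,-0.02],[0,0,-0.01],[0.01,0,0],[0.02,0,0]], angular=[[0,0,0],[0,0,0],[0,0,0],[0,0,0],[0,0,0],[0,0,0],[0,0,0],[0,0,0],[0,0,0],[0,0,0]], hand=[-1,-1,-1,-1,-1,-1,-1,-1,-1,-1])

```text
time: 6.5
position: [0.466, -0.2984, 0.1162]
orientation: [0.0, 0.708, 0.707, 0.0]
contact_force: [-0.2, 0.3, -1.3]
finger_gap: 0.0248
```

Emit:
step_arm(travel=[[0.03,0.015,0],[0.03,0.02,0],[0.03,0.02,0],[0.03,0.02,0],[0.03,0.02,0],[0.03,0.02,0],[0.03,0.02,0],[0.025,0.02,0],[0.015,0.01,0],[0.005,0.003,0]], angular=[[0,0,0],[0,0,0],[0,0,0],[0,0,0],[0,0,0],[0,0,0],[0,0,0],[0,0,0],[0,0,0],[0,0,0]], hand=[-1,-1,-1,-1,-1,-1,-1,-1,-1,-1])

```text
time: 7.5
position: [0.6335, -0.0411, 0.1149]
orientation: [-0.001, 0.706, 0.708, -0.001]
contact_force: [0.0, -0.6, -1.2]
finger_gap: 0.0246
```

Emit:
step_arm(travel=[[-0.004,0,0],[0,0,0.01],[0,0,0.015],[0,0,0.015],[0,0,0.012],[0,0,0.01],[0,0,0.004],[0,0,0],[0,0,0],[0,0,0]], angular=[[0,0,0],[0,0,0],[0,0,0],[0,0,0],[0,0,0],[0,0,0],[0,0,0],[0,0,0],[0,0,0],[0,0,0]], hand=[-1,-1,-1,-1,-1,-1,-1,-1,-1,-1])

```text
time: 8.5
position: [0.635, -0.0477, 0.0512]
orientation: [0.001, 0.707, 0.707, 0.001]
contact_force: [-0.0, 0.5, -1.8]
finger_gap: 0.0249
```

```bash
python3 - <<'E'
from h import *
a=manip.grab_frame("scene");print(manip.read_state()["position"],manip.read_state()["contact_force"])
b=manip.grab_frame("top")
f=lambda i,r,c:cv2.resize(i[r:r+75,c:c+100,::-1],None,fx=4,fy=4,interpolation=cv2.INTER_CUBIC)
cv2.imwrite("pics/p1.png",np.hstack([f(a,170,270),f(b,140,295)]))
E
```

```text
[ 0.63494444 -0.04768029  0.05121334] [-0.13943262 -0.1201983  -2.18142766]
```

View pics/p1.png

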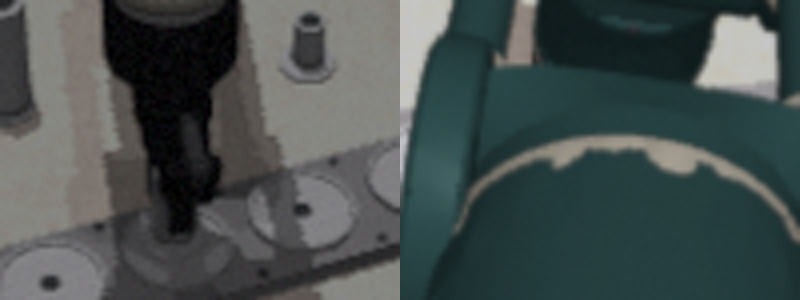

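The pedestal is upright in the fingers above dish 3. The top camera is blocked by the arm. Now I lower it slowly.

Emit:
step_arm(travel=[[0.002,0,0.002],[0,0,0.002],[0,0,0.002],[0,0,0.002],[0,0,0.001],[0,0,0],[0,0,0]], angular=[[0,0,0],[0,0,0],[0,0,0],[0,0,0],[0,0,0],[0,0,0],[0,0,0]], hand=[-1,-1,-1,-1,-1,-1,-1])

```text
time: 9.3
position: [0.6341, -0.0456, 0.0416]
orientation: [-0.0, 0.707, 0.707, -0.0]
contact_force: [-2.7, 0.0, 2.6]
finger_gap: 0.0245
```

Emit:
step_arm(travel=[[0,0,0],[0,0,0],[0,0,0],[0,0,0],[0,0,0],[0,0,0],[0,0,0],[0,0,0],[0,0,0],[0,0,0]], angular=[[0,0,0],[0,0,0],[0,0,0],[0,0,0],[0,0,0],[0,0,0],[0,0,0],[0,0,0],[0,0,0],[0,0,0]], hand=[-0.4,-0.3,-0.2,-0.1,0.1,0.3,0.5,0.7,0.9,1])

```text
time: 10.3
position: [0.6342, -0.0457, 0.0413]
orientation: [0.0, 0.707, 0.707, 0.0]
contact_force: [-1.0, -0.8, 0.3]
finger_gap: 0.0855
```

Emit:
step_arm(travel=[[0,0,-0.01],[0,0,-0.02],[0,0,-0.03],[0,0,-0.03],[0,0,-0.03],[0,0,-0.03],[0,-0.03,0],[-0.02,-0.045,0],[-0.02,-0.045,0],[-0.02,-0.045,0]], angular=[[0,0,0],[0,0,0],[0,0,0],[0,0,0],[0,0,0],[0,0,0],[0,0,0],[0,0,0],[0,0,0],[0,0,0]], hand=[1,1,1,1,1,1,1,1,1,1])

```text
time: 11.3
position: [0.4677, -0.106, 0.1921]
orientation: [0.001, 0.707, 0.708, 0.0]
contact_force: [0.3, -0.9, 0.2]
finger_gap: 0.085
```

```bash
cat > c.py <<'E'
import sys
from h import *
k,xx,yy=sys.argv[1],float(sys.argv[2]),float(sys.argv[3])
for n in("scene","top"):
    manip.grab_frame(n)
    for d in manip.outline_of(n,f"pedestal_{k}_mid")[:2]:
        x,s=fit(n,d["mask"],parts(k,.02),[xx,yy]); print(n,round(d["p"],2),d["box"],x.round(4),round(s,2))
E
python3 c.py b .634 -.044
```

```text
scene 0.51 [305.5, 211.9, 14.8, 21.2] [ 0.6319 -0.0446] 0.84
top 0.87 [332.5, 166.7, 18.1, 17.0] [ 0.6346 -0.0442] 0.95
top 0.24 [252.3, 173.8, 30.2, 27.0] [ 0.634 -0.044] 0.0
```

b is centred in dish 3. Next is d.

Emit:
step_arm(travel=[[-0.01,-0.003,0],[-0.001,0,0.015],[0,0,0.025],[0,0,0.025],[0,0,0.025],[0,0,0.025],[0,0,0.02],[0,0,0.012],[0,0,0],[0,0,0]], angular=[[0,0,0],[0,0,0],[0,0,0],[0,0,0],[0,0,0],[0,0,0],[0,0,0],[0,0,0],[0,0,0],[0,0,0]], hand=[1,1,1,1,1,1,1,1,1,1])

```text
time: 12.5
position: [0.4671, -0.1169, 0.0447]
orientation: [0.0, 0.707, 0.707, 0.0]
contact_force: [0.3, 0.3, -0.1]
finger_gap: 0.0851
```

Emit:
step_arm(travel=[[0,0,0],[0,0,0],[0,0,0],[0,0,0],[0,0,0],[0,0,0],[0,0,0],[0,0,0],[0,0,0],[0,0,0]], angular=[[0,0,0],[0,0,0],[0,0,0],[0,0,0],[0,0,0],[0,0,0],[0,0,0],[0,0,0],[0,0,0],[0,0,0]], hand=[0.7,0.5,0.3,0.1,0,-0.2,-0.4,-0.6,-0.8,-1])

```text
time: 13.5
position: [0.466, -0.1167, 0.0445]
orientation: [-0.0, 0.707, 0.707, -0.0]
contact_force: [-3.8, 0.1, 4.9]
finger_gap: 0.0328
```

Emit:
step_arm(travel=[[0,0,0],[0,0,0],[0,0,-0.01],[0,0,-0.015],[0,0,-0.02],[0,0,-0.02],[0,0,-0.02],[0,0,-0.015],[0.01,0,0],[0.02,0,0]], angular=[[0,0,0],[0,0,0],[0,0,0],[0,0,0],[0,0,0],[0,0,0],[0,0,0],[0,0,0],[0,0,0],[0,0,0]], hand=[-1,-1,-1,-1,-1,-1,-1,-1,-1,-1])

```text
time: 14.5
position: [0.4665, -0.0867, 0.1444]
orientation: [0.001, 0.708, 0.706, 0.0]
contact_force: [-0.7, -0.2, -0.9]
finger_gap: 0.0329
```

Emit:
step_arm(travel=[[0.03,0.01,0],[0.03,0.015,0],[0.03,0.015,0],[0.03,0.02,0],[0.03,0.02,0],[0.025,0.02,0],[0.02,0.02,0],[0.01,0.015,0],[0.003,0.01,0],[0,0.005,0]], angular=[[0,0,0],[0,0,0],[0,0,0],[0,0,0],[0,0,0],[0,0,0],[0,0,0],[0,0,0],[0,0,0],[0,0,0]], hand=[-1,-1,-1,-1,-1,-1,-1,-1,-1,-1])

```text
time: 15.5
position: [0.616, 0.122, 0.143]
orientation: [-0.001, 0.707, 0.707, -0.001]
contact_force: [-0.7, -0.9, -1.8]
finger_gap: 0.0327
```

Emit:
step_arm(travel=[[0,0,0.01],[0,0,0.015],[0,0,0.015],[0,0,0.014],[0,0,0.01],[0,0,0.006],[0,0,0.003],[0,0,0],[0,0,0]], angular=[[0,0,0],[0,0,0],[0,0,0],[0,0,0],[0,0,0],[0,0,0],[0,0,0],[0,0,0],[0,0,0]], hand=[-1,-1,-1,-1,-1,-1,-1,-1,-1])

```text
time: 16.4
position: [0.6168, 0.1215, 0.0719]
orientation: [0.0, 0.707, 0.707, 0.0]
contact_force: [-0.1, -0.1, -1.8]
finger_gap: 0.0326
```

Emit:
step_arm(travel=[[0,-0.001,0.002],[0,0,0.002],[0,0,0.001],[0,0,0.001],[0,0,0.001],[0,0,0],[0,0,0]], angular=[[0,0,0],[0,0,0],[0,0,0],[0,0,0],[0,0,0],[0,0,0],[0,0,0]], hand=[-1,-1,-1,-1,-1,-1,-1])

```text
time: 17.1
position: [0.6152, 0.1214, 0.0646]
orientation: [0.0, 0.707, 0.707, 0.0]
contact_force: [-1.3, 0.1, 0.1]
finger_gap: 0.0326
```

Emit:
step_arm(travel=[[0,0,0.001],[0,0,0],[0,0,0]], angular=[[0,0,0],[0,0,0],[0,0,0]], hand=[-1,-1,-1])

```text
time: 17.4
position: [0.6153, 0.1214, 0.0645]
orientation: [0.0, 0.707, 0.707, 0.0]
contact_force: [-2.1, -0.3, 5.8]
finger_gap: 0.0329
```

Emit:
step_arm(travel=[[0,0,0],[0,0,0],[0,0,0],[0,0,0],[0,0,0],[0,0,0],[0,0,0],[0,0,0],[0,0,0],[0,0,0]], angular=[[0,0,0],[0,0,0],[0,0,0],[0,0,0],[0,0,0],[0,0,0],[0,0,0],[0,0,0],[0,0,0],[0,0,0]], hand=[-0.25,-0.2,-0.1,0,0.1,0.3,0.5,0.7,0.9,1])

```text
time: 18.4
position: [0.6152, 0.1213, 0.0633]
orientation: [0.0, 0.707, 0.707, 0.0]
contact_force: [0.4, -0.7, 0.2]
finger_gap: 0.0856
```

Emit:
step_arm(travel=[[0,0,-0.01],[0,0,-0.02],[0,0,-0.03],[0,0,-0.03],[0,0,-0.03],[0,0,-0.02],[0,-0.03,0],[-0.005,-0.04,0],[-0.01,-0.04,0],[-0.015,-0.03,0]], angular=[[0,0,0],[0,0,0],[0,0,0],[0,0,0],[0,0,0],[0,0,0],[0,0,0],[0,0,0],[0,0,0],[0,0,0]], hand=[1,1,1,1,1,1,1,1,1,1])

```text
time: 19.4
position: [0.473, 0.0914, 0.2038]
orientation: [-0.0, 0.707, 0.708, 0.0]
contact_force: [0.3, -0.6, 0.4]
finger_gap: 0.0854
```

```bash
python3 c.py d .616 .121
```

```text
scene 0.29 [382.3, 191.7, 24.1, 24.7] [0.6261 0.1738] 0.52
```

Now a, directly below.

Emit:
step_arm(travel=[[0,0.001,0.02],[0,0,0.03],[0,0,0.03],[0,0,0.03],[0,0,0.03],[0,0,0.02],[0,0,0.015],[0,0,0.01],[0,0,0.005],[0,0,0]], angular=[[0,0,0],[0,0,0],[0,0,0],[0,0,0],[0,0,0],[0,0,0],[0,0,0],[0,0,0],[0,0,0],[0,0,0]], hand=[1,1,1,1,1,1,1,1,1,1])

```text
time: 20.6
position: [0.4766, 0.0915, 0.013]
orientation: [-0.0, 0.707, 0.707, -0.0]
contact_force: [-0.3, -0.1, 0.1]
finger_gap: 0.0855
```

```bash
python3 - <<'E'
from h import *
a=manip.grab_frame("scene");print(manip.read_state()["position"],manip.read_state()["contact_force"])
cv2.imwrite("pics/p2.png",cv2.resize(a[120:270,240:440,::-1],None,fx=4,fy=4,interpolation=cv2.INTER_CUBIC))
E
```

```text
[0.476933   0.09149691 0.01358657] [-0.36439597 -1.3066197   0.59757692]
```

View pics/p2.png

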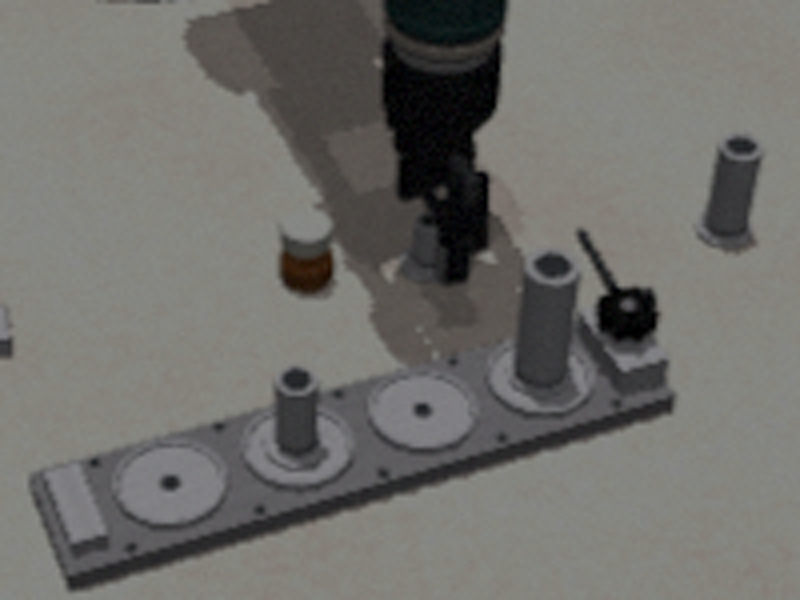

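b (crop (295,420)) and d (crop (548,330)) stand upright and centred in dishes 3 and 1. The fingers straddle a (crop (428,250)), and the jar is untouched. I close on a now.

Emit:
step_arm(travel=[[0,-0.002,0],[0,0,0],[0,0,0],[0,0,0],[0,0,0],[0,0,0],[0,0,0],[0,0,0],[0,0,0],[0,0,0]], angular=[[0,0,0],[0,0,0],[0,0,0],[0,0,0],[0,0,0],[0,0,0],[0,0,0],[0,0,0],[0,0,0],[0,0,0]], hand=[0.7,0.5,0.3,0.1,0,-0.2,-0.4,-0.6,-0.8,-1])

```text
time: 21.65
position: [0.4745, 0.0914, 0.0135]
orientation: [0.0, 0.707, 0.707, 0.0]
contact_force: [-0.6, 0.3, 2.9]
finger_gap: 0.0203
```

Emit:
step_arm(travel=[[0,0,0],[0,0,0],[0,0,-0.01],[0,0,-0.015],[0,0,-0.02],[0,0,-0.02],[0,0,-0.02],[0,0,-0.015],[-0.01,0,0],[-0.02,0,0]], angular=[[0,0,0],[0,0,0],[0,0,0],[0,0,0],[0,0,0],[0,0,0],[0,0,0],[0,0,0],[0,0,0],[0,0,0]], hand=[-1,-1,-1,-1,-1,-1,-1,-1,-1,-1])

```text
time: 22.65
position: [0.4742, 0.0613, 0.1135]
orientation: [0.0, 0.706, 0.708, 0.0]
contact_force: [0.6, -0.2, -0.9]
finger_gap: 0.0202
```

Emit:
step_arm(travel=[[-0.03,0,0],[-0.035,0.01,0],[-0.035,0.02,0],[-0.03,0.025,0],[-0.025,0.025,0],[-0.016,0.025,0],[-0.01,0.025,0],[-0.005,0.02,0],[0,0.015,0],[0,0.005,0]], angular=[[0,0,0],[0,0,0],[0,0,0],[0,0,0],[0,0,0],[0,0,0],[0,0,0],[0,0,0],[0,0,0],[0,0,0]], hand=[-1,-1,-1,-1,-1,-1,-1,-1,-1,-1])

```text
time: 23.65
position: [0.6444, -0.1256, 0.1118]
orientation: [-0.001, 0.707, 0.707, -0.0]
contact_force: [0.4, -0.3, 0.2]
finger_gap: 0.0202
```

Emit:
step_arm(travel=[[0,0,0.01],[0,0,0.015],[0,0,0.015],[0,0,0.014],[0,0,0.01],[0,0,0.006],[0,0,0.003],[0,0,0],[0,0,0]], angular=[[0,0,0],[0,0,0],[0,0,0],[0,0,0],[0,0,0],[0,0,0],[0,0,0],[0,0,0],[0,0,0]], hand=[-1,-1,-1,-1,-1,-1,-1,-1,-1])

```text
time: 24.55
position: [0.6448, -0.1248, 0.0409]
orientation: [0.001, 0.707, 0.707, 0.0]
contact_force: [0.2, 0.7, -0.2]
finger_gap: 0.0204
```

Emit:
step_arm(travel=[[0,-0.001,0.002],[0,0,0.002],[0,0,0.001],[0,0,0.001],[0,0,0.001],[0,0,0],[0,0,0]], angular=[[0,0,0],[0,0,0],[0,0,0],[0,0,0],[0,0,0],[0,0,0],[0,0,0]], hand=[-1,-1,-1,-1,-1,-1,-1])

```text
time: 25.25
position: [0.6432, -0.1247, 0.0336]
orientation: [0.0, 0.707, 0.707, 0.0]
contact_force: [-0.9, 0.6, 2.4]
finger_gap: 0.0202
```

Emit:
step_arm(travel=[[0,0,0],[0,0,0],[0,0,0],[0,0,0],[0,0,0],[0,0,0],[0,0,0],[0,0,0],[0,0,0],[0,0,0]], angular=[[0,0,0],[0,0,0],[0,0,0],[0,0,0],[0,0,0],[0,0,0],[0,0,0],[0,0,0],[0,0,0],[0,0,0]], hand=[-0.5,-0.4,-0.3,-0.1,0.1,0.3,0.5,0.7,0.9,1])

```text
time: 26.25
position: [0.6432, -0.1247, 0.0333]
orientation: [0.0, 0.707, 0.707, 0.0]
contact_force: [0.3, -0.6, 1.0]
finger_gap: 0.0852
```

Emit:
step_arm(travel=[[0,0,-0.01],[0,0,-0.02],[0,0,-0.03],[0,0,-0.03],[0,0,-0.03],[0,0,-0.03],[0,0,-0.02],[0,-0.03,0],[0.02,-0.04,0],[0.03,-0.04,0]], angular=[[0,0,0],[0,0,0],[0,0,0],[0,0,0],[0,0,0],[0,0,0],[0,0,0],[0,0,0],[0,0,0],[0,0,0]], hand=[1,1,1,1,1,1,1,1,1,1])

```text
time: 27.25
position: [0.5325, -0.0753, 0.2043]
orientation: [0.001, 0.708, 0.706, 0.0]
contact_force: [-0.0, 1.2, 0.7]
finger_gap: 0.0852
```

Emit:
step_arm(travel=[[0.04,-0.03,0],[0.045,-0.008,0],[0.045,0,0],[0.045,0,0],[0.045,0,0],[0.045,0,0],[0.045,0,0],[0.04,0,0],[0.03,0,0],[0,0,0]], angular=[[0,0,0],[0,0,0],[0,0,0],[0,0,0],[0,0,0],[0,0,0],[0,0,0],[0,0,0],[0,0,0],[0,0,0]], hand=[1,1,1,1,1,1,1,1,1,1])

```text
time: 28.25
position: [0.495, 0.309, 0.2043]
orientation: [-0.0, 0.706, 0.708, 0.001]
contact_force: [-0.1, -0.0, 0.7]
finger_gap: 0.0851
```

```bash
python3 - <<'E'
from h import *
print(manip.read_state()["position"])
for n in("scene","top"):
    manip.grab_frame(n)
    for k,g,z in(("a",(.644,-.125),.02),("d",(.616,.121),.02),("c",(.4935,.306),0)):
        for d in manip.outline_of(n,f"pedestal_{k}_mid")[:2]:
            x,s=fit(n,d["mask"],parts(k,z),g); print(n,k,round(d["p"],2),d["box"],x.round(4),round(s,2))
E
```

```text
[0.4950116  0.30904621 0.20426626]
scene a 0.54 [274.4, 228.7, 16.8, 18.4] [ 0.6412 -0.1255] 0.82
scene d 0.81 [369.1, 186.0, 19.2, 35.8] [0.6151 0.1202] 0.94
scene d 0.2 [416.3, 156.5, 17.8, 28.0] [0.616 0.121] 0.0
scene c 0.66 [418.0, 152.8, 14.9, 28.7] [0.493  0.3062] 0.9
top a 0.5 [367.8, 171.3, 15.9, 16.5] [ 0.6433 -0.1246] 0.94
top a 0.31 [326.0, 165.2, 29.6, 32.2] [ 0.644 -0.125] 0.0
top d 0.76 [251.4, 167.8, 23.4, 28.4] [0.6148 0.1211] 0.89
top d 0.26 [325.0, 166.3, 30.0, 31.2] [0.616 0.121] 0.0
top c 0.62 [162.2, 229.3, 29.3, 19.0] [0.4936 0.3053] 0.91
```

a and d are placed correctly. Last is c.

Emit:
step_arm(travel=[[-0.003,-0.002,0.015],[0,0,0.03],[0,0,0.03],[0,0,0.03],[0,0,0.025],[0,0,0.02],[0,0,0.013],[0,0,0.006],[0,0,0],[0,0,0]], angular=[[0,0,0],[0,0,0],[0,0,0],[0,0,0],[0,0,0],[0,0,0],[0,0,0],[0,0,0],[0,0,0],[0,0,0]], hand=[1,1,1,1,1,1,1,1,1,1])

```text
time: 29.65
position: [0.4938, 0.3026, 0.0351]
orientation: [0.0, 0.707, 0.707, 0.001]
contact_force: [0.0, -0.1, 0.4]
finger_gap: 0.0854
```

Emit:
step_arm(travel=[[0,0,0],[0,0,0],[0,0,0],[0,0,0],[0,0,0],[0,0,0],[0,0,0],[0,0,0],[0,0,0],[0,0,0]], angular=[[0,0,0],[0,0,0],[0,0,0],[0,0,0],[0,0,0],[0,0,0],[0,0,0],[0,0,0],[0,0,0],[0,0,0]], hand=[0.7,0.5,0.3,0.1,0,-0.2,-0.4,-0.6,-0.8,-1])

```text
time: 30.65
position: [0.4933, 0.3024, 0.0345]
orientation: [0.0, 0.707, 0.707, 0.0]
contact_force: [0.4, -0.8, 2.2]
finger_gap: 0.0287
```

Emit:
step_arm(travel=[[0,0,0],[0,0,0],[0,0,-0.01],[0,0,-0.015],[0,0,-0.02],[0,0,-0.025],[0,0,-0.03],[0,0,-0.025],[-0.01,0,0],[-0.02,0,0]], angular=[[0,0,0],[0,0,0],[0,0,0],[0,0,0],[0,0,0],[0,0,0],[0,0,0],[0,0,0],[0,0,0],[0,0,0]], hand=[-1,-1,-1,-1,-1,-1,-1,-1,-1,-1])

```text
time: 31.65
position: [0.4936, 0.2727, 0.1605]
orientation: [0.0, 0.706, 0.708, 0.001]
contact_force: [-0.3, -0.9, -3.2]
finger_gap: 0.0289
```

Emit:
step_arm(travel=[[-0.03,0,0],[-0.04,0,0],[-0.04,0,0],[-0.04,0,0],[-0.035,0.01,0],[-0.027,0.02,0],[-0.015,0.025,0],[-0.007,0.03,0],[-0.003,0.025,0],[0,0.015,0]], angular=[[0,0,0],[0,0,0],[0,0,0],[0,0,0],[0,0,0],[0,0,0],[0,0,0],[0,0,0],[0,0,0],[0,0,0]], hand=[-1,-1,-1,-1,-1,-1,-1,-1,-1,-1])

```text
time: 32.65
position: [0.6187, 0.0337, 0.1578]
orientation: [-0.0, 0.708, 0.707, -0.001]
contact_force: [-0.2, 0.7, -1.4]
finger_gap: 0.0287
```

Emit:
step_arm(travel=[[0,0.005,0.01],[0,0,0.02],[0,0,0.02],[0,0,0.02],[0,0,0.015],[0,0,0.009],[0,0,0.003],[0,0,0],[0,0,0]], angular=[[0,0,0],[0,0,0],[0,0,0],[0,0,0],[0,0,0],[0,0,0],[0,0,0],[0,0,0],[0,0,0]], hand=[-1,-1,-1,-1,-1,-1,-1,-1,-1])

```text
time: 33.55
position: [0.624, 0.0353, 0.0633]
orientation: [0.001, 0.707, 0.707, 0.001]
contact_force: [0.1, -0.2, -2.0]
finger_gap: 0.029
```

Emit:
step_arm(travel=[[0,0,0.002],[0,0,0.002],[0,0,0.002],[0,0,0.001],[0,0,0.001],[0,0,0.001],[0,0,0],[0,0,0]], angular=[[0,0,0],[0,0,0],[0,0,0],[0,0,0],[0,0,0],[0,0,0],[0,0,0],[0,0,0]], hand=[-1,-1,-1,-1,-1,-1,-1,-1])

```text
time: 34.35
position: [0.6231, 0.0353, 0.0544]
orientation: [-0.0, 0.707, 0.707, -0.0]
contact_force: [-2.4, -0.2, 4.6]
finger_gap: 0.0285
```

Contact felt. Next I release, rise and back off.

Emit:
step_arm(travel=[[0,0,0],[0,0,0],[0,0,0],[0,0,0],[0,0,0],[0,0,0],[0,0,0],[0,0,0],[0,0,0],[0,0,0]], angular=[[0,0,0],[0,0,0],[0,0,0],[0,0,0],[0,0,0],[0,0,0],[0,0,0],[0,0,0],[0,0,0],[0,0,0]], hand=[-0.3,-0.25,-0.15,-0.05,0.1,0.3,0.5,0.7,0.9,1])

```text
time: 35.35
position: [0.6232, 0.0353, 0.0533]
orientation: [-0.0, 0.707, 0.707, 0.0]
contact_force: [0.6, -0.2, 0.5]
finger_gap: 0.0852
```

Emit:
step_arm(travel=[[0,0,-0.01],[0,0,-0.02],[0,0,-0.03],[0,0,-0.03],[0,0,-0.03],[0,0,-0.03],[0,-0.03,0],[0,-0.04,0],[0,-0.04,0],[0,-0.03,0]], angular=[[0,0,0],[0,0,0],[0,0,0],[0,0,0],[0,0,0],[0,0,0],[0,0,0],[0,0,0],[0,0,0],[0,0,0]], hand=[1,1,1,1,1,1,1,1,1,1])

```text
time: 36.35
position: [0.481, 0.0353, 0.2039]
orientation: [-0.0, 0.707, 0.707, -0.0]
contact_force: [0.1, 0.1, 0.1]
finger_gap: 0.0854
```

Emit:
step_arm(travel=[[-0.04,0,0],[-0.04,0,0],[-0.04,0,0],[-0.04,0,0],[-0.04,0,0],[-0.04,0,0],[-0.04,0,0],[0,0,0]], angular=[[0,0,0],[0,0,0],[0,0,0],[0,0,0],[0,0,0],[0,0,0],[0,0,0],[0,0,0]], hand=[1,1,1,1,1,1,1,1])

```text
time: 37.15
position: [0.4832, -0.2491, 0.2044]
orientation: [0.001, 0.709, 0.706, -0.0]
contact_force: [-0.2, -0.2, -0.5]
finger_gap: 0.0854
```

```bash
python3 - <<'E'
from h import *
G=dict(d=(.616,.121),c=(.624,.039),b=(.634,-.044),a=(.644,-.125))
for n in("scene","top"):
    im=manip.grab_frame(n)
    if n=="scene": cv2.imwrite("pics/p3.png",cv2.resize(im[150:280,230:430,::-1],None,fx=4,fy=4,interpolation=cv2.INTER_CUBIC))
    for k in G:
        for d in manip.outline_of(n,f"pedestal_{k}_mid")[:1]:
            x,s=fit(n,d["mask"],parts(k,.02),G[k]); print(n,k,round(d["p"],2),x.round(4),round(s,2))
    for d in manip.outline_of(n,"glass_jar")[:1]: print(n,"jar",fit(n,d["mask"],[(.019,0,.048)],(.464,.006)))
E
```

```text
scene d 0.58 [0.6152 0.1205] 0.86
scene c 0.78 [0.6238 0.0382] 0.9
scene b 0.69 [ 0.634 -0.044] 0.0
scene a 0.71 [ 0.6629 -0.1109] 0.36
scene jar (array([0.46272446, 0.00859169]), np.float64(0.8813203573226929))
top d 0.75 [0.6148 0.1206] 0.89
top c 0.9 [0.6238 0.0388] 0.94
top b 0.67 [ 0.6348 -0.044 ] 0.93
top a 0.78 [ 0.644  -0.1251] 0.92
top jar (array([0.46372514, 0.00576273]), np.float64(0.7909116148948669))
```

View pics/p3.png

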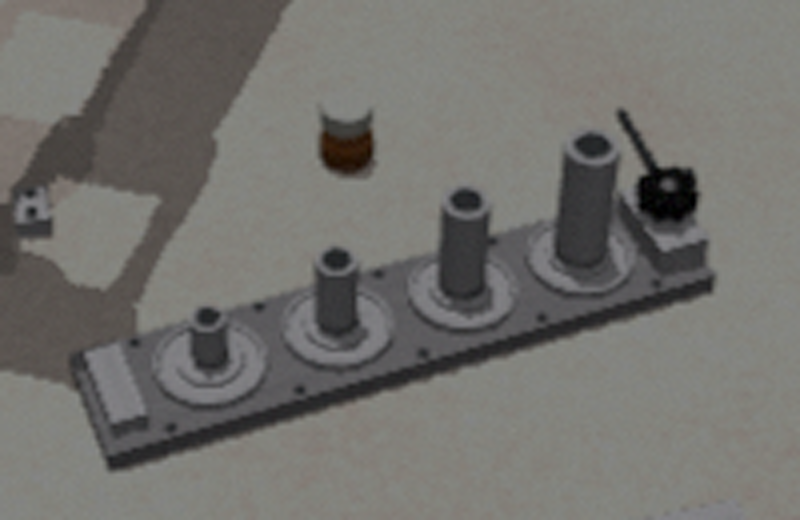

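All four stand upright and centred in order: a (210,340), b (337,295), c (465,245) and d (590,200), with d beside the wheel. The jar is in place at (347,140).

```bash
python3 -c "
from plant import manip
print(manip.close_job())"
```

```text
the job is handed in; nothing more can be done
None
```

The rail is loaded and the job is handed in, at about 38 s of the 109 s allowed. The tallest pedestal (d) is in dish 1 beside the handwheel, then c in dish 2, b in dish 3 and the shortest (a) in dish 4.

- **Placing:** I lowered each pedestal 1–2 mm at a time until the measured force showed it touching the dish floor. The readings were about 2–6 N, and only then did I open the fingers.
- **Last checks that passed:** The final scene picture shows all four upright, flat and in order, with the gripper clear. Top-camera fits put each within about 2 mm of its dish centre. The jar is where it started, to within the 2–3 mm measuring error.
- **Checks that disagreed:** In the last scene-camera fits, the outlines for a and b matched the wrong thing (overlap 0.36 and 0.0), so I set those two aside. The top camera (overlap 0.92 and 0.93), earlier scene fits and the picture itself all agree that both are in place.

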